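Seat the cuvette carrier on its locating pins

ROBOT

A 6-joint arm with a two-finger parallel gripper is mounted at the origin on a cart in front of the work surface, level with it; the furniture and walls round the work are solid. World frame = base frame: x ahead of the robot, y to its left, z up, the work surface at z = 0. Lengths are in m, angles in rad, forces in N, time in s.
With the tool pointing down it reaches from about 0.375 to 0.975 m from the base axis. Payload 3.8 kg.
Tool frame: the origin (TCP) lies at the very end of the fingers, on their centre line; the grasp point (between the pads) lies 19 mm behind it (bot.pinch_z is the distance from the TCP to the grasp point, in m); x points along the fingers, y is the direction in which the jaws open and shut, and the axes are right-handed (so a half turn about x gives the same grasp; the last joint's range is limited). The gripper opens to 85 mm and grips with 20 to 120 N. Pads are 22 mm wide; open, the fingers measure 114 mm over their backs; the gripper's body (76 mm by 85 mm) begins 54 mm behind the grasp point. The pads swing forward as they close: fully open they stand 13 mm farther back than shut.
Start: joints at [1.111, 0.264, 1.604, -0, 1.274, -0.037], TCP at [0.277, 0.616, 0.231] pointing down, gripper open.
Joint ranges: [-2.63, 2.63], [-0.94, 2.18], [0.31, 2.57], [-1.31, 4.45], [0, 2.66], [-2.55, 2.55]. Speed limits (rad/s): [2.57, 2.57, 3.14, 3.14, 3.14, 3.14].

INTERFACE

Orientations are given as a rotation vector (axis times angle).
In Python, from workcell import monitor, imaging, finish_job, bot gives the robot as it stands.
- The arm moves only by the tool jog_arm, never from a script. Its argument "rows" is a list of rows, each a list of 7 numbers: the shift along the tool's x, y, z in m, then the turn, a rotation vector about the tool's x, y, z in rad, then the opening in per cent of the stroke, from 0 (shut) to 100 (fully open). A call has 1 to 20 rows; each row is the pose to reach, as a shift and turn from the pose measured when the call began, along the tool's axes at that moment; what a row does not reach only later rows make up. A row lasts 1/10 s, in which the tool goes at most 50 mm and 8.59 degrees, less where a joint would pass 70% of its speed; a pose out of reach is approached as far as the arm can. A call with a gripper value outside its range is refused whole. The fingers move at their own pace and stop on an object; "force" is the grip in N (left out, the last holds). Time passes only in rows, so rows that repeat a pose let the fingers close. It gives the time, the measured TCP pose, the force and the opening at its end, in the units of the state.
- monitor.read_state(): the state, without advancing time (a new reading comes with each control period).
- imaging.read_camera(name): name is "scene" or "side" or "wrist"; returns the picture (480x640x3 uint8, blue, green, red); there is no depth.
- imaging.camera_params(name): a dict with "fx", "fy", "cx", "cy" (pixels), "T" (4x4, takes a point from camera to world coordinates); the wrist camera has in their place "T_tool_cam" (4x4, takes a point from camera to tool coordinates, whose origin is the TCP and whose axes are the tool frame's). Camera axes: x right, y down, z forward; pixel columns grow to the right and rows downward; lengths in m; the calibration is good to about 2 mm. A picture is of the moment at which its call begins: read the wrist's pose just before it. camera_params takes no time and is no camera call.
- finish_job(): hands the job in, once; it reports no verdict.
The state is a dict: "time": time; "q": joint angles; "joint_vel": joint speeds; "joint_torque": joint torques, N m; "tool_pos": TCP position; "tcp_rot": TCP orientation; "wrist_force": force on the tool from outside, world axes, zero at the start; "torque": the same for the moment, N m; "width": opening from 0.0 (shut) to 1.0 (fully open).
Only numpy, scipy, OpenCV 4.12 (cv2) and the standard library are available. Lean on these libraries where they do the work, as an engineer would, in place of code of your own. Each camera call takes 0.05 s, during which the arm holds its last target. There are 200 camera calls.

TASK

The flat metal cuvette carrier lies loose on the raised step of the small stage in front of the centrifuge. With the fingertips, nudge it back to the rear fence and sideways off the step until its two holes drop over the two locating pins, and make sure it lies flat on the stage floor. Push gently, do not grip or lift the carrier, leave the things around it alone, and move the fingers clear at the end.

Things in the scene. Friction and masses are not known exactly. Their poses are not given: they have to be found in the camera images.
- stage: Fixed stage on the desk. Dark steel base 100 (x) x 150 (y) x 10 mm; origin at the centre of its underside, x towards its rear fence (away from the robot), y to its left, z up; its floor is at z = 10 mm. On it: an aluminium fence along the rear, a grey step at the left end, two steel pins. All points of the stage share its axes.
- nest (a point): Where the centre of the carrier's underside lies when it is seated: on the stage's floor at (7.5, -18, 10) mm in the stage's frame. A seated carrier then has its rear edge 0.5 mm from the fence and its left edge 2 mm clear of the step.
- pin_front (a point): Highest point of the front pin, at (-10.5, -30, 16) mm in the stage's frame. Both pins are 8 mm in diameter with ball-nosed tops, 6 mm high, level with the step.
- pin_rear (a point): Highest point of the rear pin, at (25.5, -30, 16) mm in the stage's frame.
- fence (a point): Middle of the top edge of the fence's front face, at (40, 0, 28) mm in the stage's frame. The fence is 10 mm thick and runs the stage's whole length in y, 18 mm above its floor.
- step (a point): Middle of the upper right edge of the grey step, at (-5, 34, 16) mm in the stage's frame. The step is 6 mm above the floor; from this edge it runs 41 mm to the left, to the stage's end, and covers x = -50 to +40 mm.
- carrier: Loose aluminium plate 64 (x) x 100 (y) x 10 mm, about 0.2 kg, origin at the centre of its underside, axes nearly the stage's. Two 10 mm through holes at (-18, -12) and (18, -12) mm. It starts level on step and pin tops, 14 to 32 mm left of the nest and 6 to 18 mm in front of it, turned up to 0.08 rad. It slides at 1 to 3 N and sinks 6 mm over the pins.
- socket (a point): Centre of the top of the carrier's black square cuvette socket, 22 x 22 mm, 20 mm high, fixed on the plate; at (0, 18, 30) mm in the carrier's frame.
- stopper_0: Red rubber stopper, 24 mm wide, 25 mm tall, loose to the right of the stage; origin at its underside. A bystander.
- cuvette_box: Dark foam block with two cuvettes, 32 x 50 x 50 mm, loose to the right of the stage; origin at its underside. A bystander.
- petri: Glass dish, 64 mm across, 17 mm tall, loose behind the stage's fence; origin at its underside. A bystander.
- slide_box: Wooden slide box, 66 x 89 x 31 mm, loose farther to the right of the stage; origin at its underside. A bystander.

How it is judged:
At the end, for the whole second after the job is handed in: The carrier lies flat on the stage's floor with both pins in its holes: underside within 1.5 mm of the floor, centre within 3 mm of the nest point, turned less than 0.05 rad and tilted less than 0.03 rad from the stage, at rest (horizontal distance between carrier and nest below 0.003 m and z of carrier in the frame of nest below 0.0015 m and angle between the y axis of carrier and the y axis of stage, either way round below 0.05 rad and angle between carrier's own z axis and vertical below 0.03 rad and linear speed of carrier below 0.01 m/s); the robot touches nothing.
It fails at once if the carrier is lifted (more than 12 mm above the step) (height (world z) of carrier above 0.028 m).
It fails at once if the carrier is tipped up (more than 0.4 rad) (angle between carrier's own z axis and vertical above 0.4 rad).
It fails at once if the carrier is gripped or pushed hard (more than 45 N from the fingers) (contact force between the fingers and carrier above 45 N).
It fails at once if a bystander (stopper, cuvette block, glass dish or slide box) is moved more than 15 mm (distance of any of stopper_0, cuvette_box, petri, slide_box from where it was at the start of the episode above 0.015 m).
It also fails if it takes over 51 s, if anything falls off the work surface, if the arm or the gripper's body presses on something with over 40 N, if the wrist force passes 120 N, or if a joint passes its speed limit or range.

## Working session

There is one attempt and no reset: what is moved stays moved. The work goes in short steps, Python scripts to look and compute and a tool call to move; the robot and the scene stay as the last step left them, time stands still between calls to the robot, and variables do not carry over. Pictures are saved under pics/ and viewed, about 8 in all and at most 12, crops included, and the job is handed in when it is done.

Besides the shell and the picture viewer there is one more tool, called after "Call:" as a command line: name --pt "numbers of a row" for each row, then --argument value for the rest. jog_arm: Moves the arm, as the interface text tells. Its arguments: {"type":"object","properties":{"rows":{"type":"array","items":{"type":"array","items":{"type":"number"}}},"force":{"type":"number"}},"required":["rows"]}

```bash
mkdir -p pics; ls; python3 - <<'E'
from workcell import monitor, imaging, bot
import cv2, numpy as np
s=monitor.read_state(); print(s); print(bot.pinch_z)
a=imaging.read_camera("scene"); b=imaging.read_camera("side")
cv2.imwrite("pics/scene0.png",a); cv2.imwrite("pics/side0.png",b)
for n in ("scene","side","wrist"): print(n,imaging.camera_params(n))
E
```

```text
pics
{'time': 0.0, 'q': array([ 1.11109339e+00,  2.64768868e-01,  1.60538637e+00, -2.65688543e-06,
        1.27368379e+00, -3.69094811e-02]), 'joint_vel': array([ 0.00075382, -0.0028231 ,  0.00127634,  0.00088895,  0.00133402,
       -0.00031437]), 'joint_torque': array([ 1.88937003e-03, -5.15115631e+01, -3.67320371e+01,  1.69972022e-04,
        1.27918075e-02,  2.05081119e-05]), 'tool_pos': array([0.27664225, 0.61490353, 0.22994475]), 'tcp_rot': array([ 0.32991621,  1.54579033, -0.33335878]), 'wrist_force': array([ 0.97236125, -0.34906465, -0.51229757]), 'torque': array([-0.02898513, -0.02146705,  0.02505312]), 'width': 0.9998139721772592}
0.0187
scene {'fx': 615.6857584892904, 'fy': 615.6857584892904, 'cx': 315.19763184215606, 'cy': 240.5128197786733, 'T': array([[ 0.55597593, -0.35478266,  0.75167814, -0.34811074],
       [-0.83109957, -0.22333613,  0.50930784, -0.67098348],
       [-0.0128167 , -0.90788228, -0.41902923,  0.55377916],
       [ 0.        ,  0.        ,  0.        ,  1.        ]])}
side {'fx': 622.0232372113171, 'fy': 622.0232372113171, 'cx': 317.8785125345499, 'cy': 236.97065974017954, 'T': array([[ 0.83929966, -0.33698681,  0.42663329,  0.10698152],
       [-0.54363778, -0.51177813,  0.66523763, -0.67514616],
       [-0.00583472, -0.7902677 , -0.61273398,  0.6080936 ],
       [ 0.        ,  0.        ,  0.        ,  1.        ]])}
wrist {'fx': 377.0660846446236, 'fy': 377.0660846446236, 'cx': 319.06221562801113, 'cy': 247.48952820853387, 'T_tool_cam': array([[-1.10095329e-04, -2.73225483e-01,  9.61950011e-01,
        -1.42699798e-01],
       [ 9.99999988e-01,  7.10824606e-05,  1.34639915e-04,
         3.47010389e-06],
       [-1.05164830e-04,  9.61950015e-01,  2.73225472e-01,
        -6.90514963e-02],
       [ 0.00000000e+00,  0.00000000e+00,  0.00000000e+00,
         1.00000000e+00]])}
```

View pics/scene0.png

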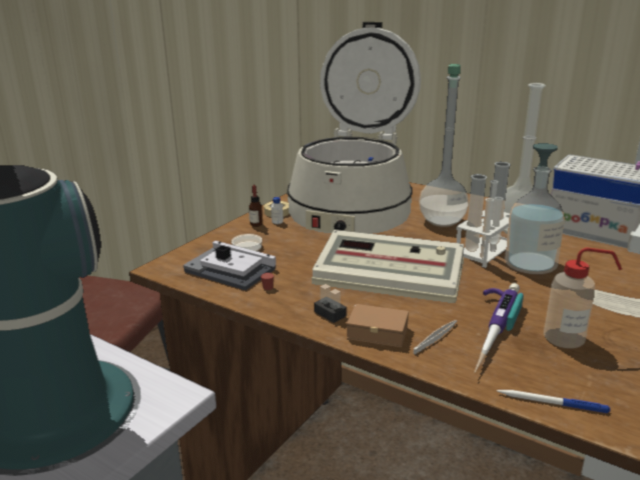

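View pics/side0.png

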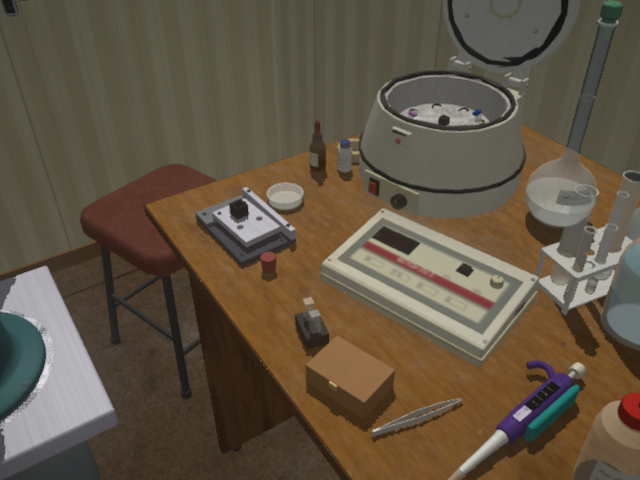

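Side view: the stage is around (245,225), with the carrier and its black socket at (239,208), stopper at (268,264), petri dish at (285,196) and cuvette box at (312,325). I'll cast rays to place these, then look with the wrist camera.

```bash
cat > h.py <<'E'
from workcell import monitor, imaging, bot
import cv2, numpy as np
from scipy.spatial.transform import Rotation as R
def pose(s=None):
    s=s or monitor.read_state(); T=np.eye(4); T[:3,:3]=R.from_rotvec(s['tcp_rot']).as_matrix(); T[:3,3]=s['tool_pos']; return T
def ray(name,uv,z,T=None):
    p=imaging.camera_params(name); T=p['T'] if T is None else T
    d=T[:3,:3]@np.array([(uv[0]-p['cx'])/p['fx'],(uv[1]-p['cy'])/p['fy'],1]); o=T[:3,3]
    return o+d*(z-o[2])/d[2]
def proj(name,P,T=None):
    p=imaging.camera_params(name); T=p['T'] if T is None else T
    c=T[:3,:3].T@(np.asarray(P)-T[:3,3]); return np.array([p['cx']+p['fx']*c[0]/c[2],p['cy']+p['fy']*c[1]/c[2]])
def shot(fn):
    T=pose()@imaging.camera_params('wrist')['T_tool_cam']; im=imaging.read_camera('wrist'); cv2.imwrite(fn,im); np.save(fn+'.npy',T); return im,T
def tool(dw):  # world shift -> tool axes
    return pose()[:3,:3].T@np.asarray(dw)
E
python3 - <<'E'
from h import *
np.set_printoptions(precision=4,suppress=True)
print(pose())
for n,uv,z in [("side",(239,203),.04),("scene",(224,249),.04),("side",(196,215),.01),("side",(248,261),.01),("side",(295,236),.028),("side",(247,190),.028),("side",(268,272),.0),("side",(285,203),0),("side",(312,330),0.02),("scene",(185,268),.01),("scene",(256,286),.01)]:
    print(n,uv,ray(n,uv,z))
E
```

```text
[[-0.0009  0.4103  0.9119  0.2767]
 [-0.0019  0.9119 -0.4103  0.6149]
 [-1.     -0.0021 -0.      0.23  ]
 [ 0.      0.      0.      1.    ]]
side (239, 203) [0.4451 0.086  0.04  ]
scene (224, 249) [0.4464 0.0816 0.04  ]
side (196, 215) [0.3878 0.1342 0.01  ]
side (248, 261) [ 0.4042 -0.0175  0.01  ]
side (295, 236) [ 0.483  -0.0241  0.028 ]
side (247, 190) [0.4813 0.1291 0.028 ]
side (268, 272) [ 0.4221 -0.0455  0.    ]
side (285, 203) [0.535 0.096 0.   ]
side (312, 330) [ 0.4033 -0.1973  0.02  ]
scene (185, 268) [0.3878 0.1326 0.01  ]
scene (256, 286) [ 0.4055 -0.0287  0.01  ]
```

The stage centre comes out near (0.44, 0.055), and both cameras agree to within about 5 mm. Next I move above it for a close view.

Call:
jog_arm --pt "0.03 -0.15 0.12 -0.14 0 0 0" --pt "0.03 -0.3 0.24 -0.28 0 0 0" --pt "0.09 -0.447 0.358 -0.42 0 0 0" --pt "0.09 -0.447 0.358 -0.42 0 0 0" --pt "0.09 -0.447 0.358 -0.42 0 0 0" --pt "0.09 -0.447 0.358 -0.42 0 0 0" --pt "0.09 -0.447 0.358 -0.42 0 0 0" --pt "0.09 -0.447 0.358 -0.42 0 0 0" --pt "0.09 -0.447 0.358 -0.42 0 0 0" --pt "0.09 -0.447 0.358 -0.42 0 0 0" --pt "0.09 -0.447 0.358 -0.42 0 0 0" --pt "0.09 -0.447 0.358 -0.42 0 0 0" --pt "0.09 -0.447 0.358 -0.42 0 0 0" --pt "0.09 -0.447 0.358 -0.42 0 0 0" --pt "0.09 -0.447 0.358 -0.42 0 0 0" --pt "0.09 -0.447 0.358 -0.42 0 0 0"

```text
time: 1.7
tool_pos: [0.4195, 0.0613, 0.1411]
tcp_rot: [-0.0, 1.572, -0.002]
wrist_force: [-0.5, 0.9, -0.8]
width: -0.004
```

```bash
python3 - <<'E'
from h import *
np.set_printoptions(precision=4,suppress=True)
im,T=shot('pics/w1.png'); print(pose()); s=monitor.read_state(); print(s['time'],s['joint_vel'],s['q'],s['wrist_force'])
cv2.imwrite('pics/w1c.png',cv2.resize(im[120:360,170:490],None,fx=2.5,fy=2.5,interpolation=cv2.INTER_CUBIC))
E
```

```text
[[-0.0007  0.0008  1.      0.4195]
 [-0.0017  1.     -0.0008  0.0613]
 [-1.     -0.0017 -0.0007  0.1411]
 [ 0.      0.      0.      1.    ]]
1.75 [-0.0013  0.0011 -0.0015 -0.002  -0.0007 -0.0004] [ 0.0877 -0.1456  2.2102 -0.0018  1.0779 -1.4814] [-0.9116  0.3542  0.315 ]
```

View pics/w1c.png

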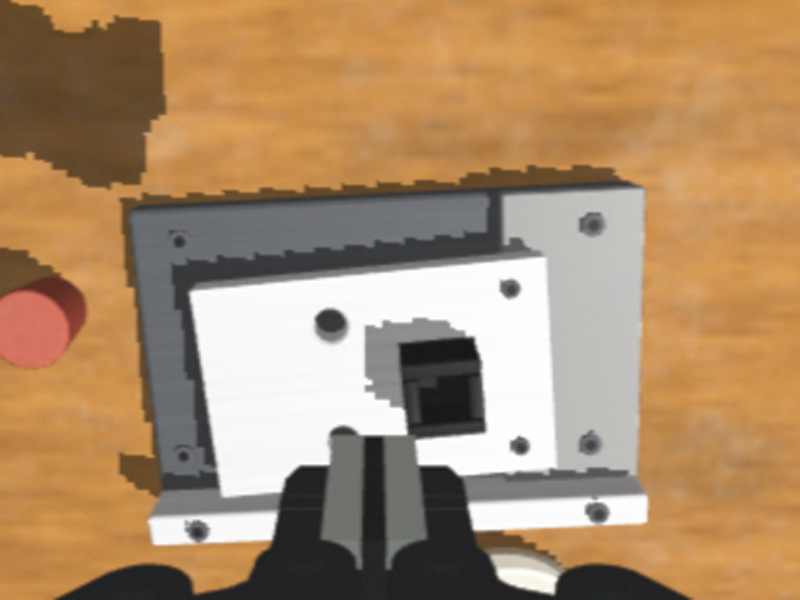

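The wrist crop shows the carrier's top corners at (190,290), (545,256), (556,470) and (222,497). The stage corners are (132,211) and (643,187), and the fence's top front edge runs from (152,518) to (647,493). The stopper is well to the right.

```bash
python3 - <<'E'
from h import *
np.set_printoptions(precision=4,suppress=True)
T=np.load('pics/w1.png.npy')
f=lambda u,v,z: ray('wrist',(170+u/2.5,120+v/2.5),z,T)
FR=f(132,211,.010);FL=f(643,187,.016);SE=f(502,190,.016);fr=f(152,518,.028);fl=f(647,493,.028)
print('stage',FR,FL,SE,fr,fl)
# fit stage pose from correspondences (stage frame)
def fit(A,B):
    A=np.array(A)[:,:2];B=np.array(B)[:,:2];a=A-A.mean(0);b=B-B.mean(0)
    th=np.arctan2((a[:,0]*b[:,1]-a[:,1]*b[:,0]).sum(),(a*b).sum()); c,s=np.cos(th),np.sin(th)
    Rm=np.array([[c,-s],[s,c]]); t=B.mean(0)-Rm@A.mean(0); print('th',th,'t',t,'res\n',B-(A@Rm.T+t)); return th,Rm,t
th,Rs,ts=fit([(-.05,-.075),(-.05,.075),(-.05,.034),(.04,-.075),(.04,.075)],[FR,FL,SE,fr,fl])
c=[f(190,290,.026),f(545,256,.026),f(556,470,.026),f(222,497,.026)]
tc,Rc,t=fit([(-.032,-.05),(-.032,.05),(.032,.05),(.032,-.05)],c)
print('carrier in stage',Rs.T@(t-ts),'rel yaw',tc-th,'nest world',ts+Rs@[.0075,-.018])
E
```

```text
stage [ 0.3953 -0.0093  0.01  ] [0.3876 0.1379 0.016 ] [0.3884 0.0979 0.016 ] [ 0.4852 -0.0052  0.028 ] [0.477  0.1427 0.028 ]
th 0.053946510847321986 t [0.441  0.0668] res
 [[ 0.0002  0.0015]
 [ 0.0005 -0.0011]
 [-0.0009 -0.0001]
 [ 0.0001  0.0008]
 [ 0.     -0.0011]]
th 0.09405839879299793 t [0.4426 0.0626] res
 [[-0.0003 -0.0002]
 [-0.0006 -0.0001]
 [ 0.0007  0.0003]
 [ 0.0001 -0.    ]]
carrier in stage [ 0.0013 -0.0043] rel yaw 0.040111887945675946 nest world [0.4495 0.0492]
```

The stage is at (0.441, 0.067) with yaw 0.054. The carrier needs +6.2 mm in x and −13.7 mm in y (stage frame), and is turned +0.04 rad relative to it. Residuals are about 1 mm and the sizes match. First I go in front of its front edge.

Call:
jog_arm --pt "0.0 0.0047 -0.0305 -0.054 0 0 0" --pt "0.04 0.0047 -0.0305 -0.054 0 0 0" --pt "0.08 0.0047 -0.0305 -0.054 0 0 0" --pt "0.11 0.0047 -0.0305 -0.054 0 0 0" --pt "0.1225 0.0047 -0.0305 -0.054 0 0 0" --pt "0.1225 0.0047 -0.0305 -0.054 0 0 0" --pt "0.1225 0.0047 -0.0305 -0.054 0 0 0"

```text
time: 2.45
tool_pos: [0.3892, 0.0665, 0.019]
tcp_rot: [-0.044, 1.571, 0.042]
wrist_force: [0.4, -0.2, 0.5]
width: -0.001
```

Call:
jog_arm --pt "0.001 0 0.003 0 0 0 0" --pt "0.001 0 0.006 0 0 0 0" --pt "0.001 0 0.008 0 0 0 0" --pt "0.001 0 0.009 0 0 0 0" --pt "0.001 0 0.01 0 0 0 0" --pt "0.001 0 0.011 0 0 0 0" --pt "0.001 0 0.012 0 0 0 0" --pt "0.001 0 0.013 0 0 0 0" --pt "0.001 0 0.014 0 0 0 0"

```text
time: 3.35
tool_pos: [0.4032, 0.0673, 0.0179]
tcp_rot: [-0.044, 1.571, 0.042]
wrist_force: [-1.8, 0.4, 0.3]
width: 0.0
```

Call:
jog_arm --pt "0 0 0.001 0 0 0 0" --pt "0 0 0.002 0 0 0 0" --pt "0 0 0.002 0 0 0 0"

```text
time: 3.65
tool_pos: [0.4054, 0.0674, 0.0179]
tcp_rot: [-0.044, 1.571, 0.042]
wrist_force: [-1.8, 0.9, 0.4]
width: -0.001
```

Call:
jog_arm --pt "0 0 0.001 0 0 0 0" --pt "0 0 0.0015 0 0 0 0" --pt "0 0 0.0015 0 0 0 0"

```text
time: 3.95
tool_pos: [0.4056, 0.0674, 0.0175]
tcp_rot: [-0.044, 1.574, 0.042]
wrist_force: [-4.0, -0.1, 3.2]
width: 0.003
```

```bash
python3 - <<'E'
from h import *
im,T=shot('pics/w2.png'); print(pose()[:3,3],monitor.read_state()['wrist_force'])
cv2.imwrite('pics/w2c.png',cv2.resize(im[130:480,120:520],None,fx=1.7,fy=1.7,interpolation=cv2.INTER_CUBIC))
E
```

```text
[0.40559516 0.067431   0.01753984] [-5.63018965  1.51721406  3.62043655]
```

View pics/w2c.png

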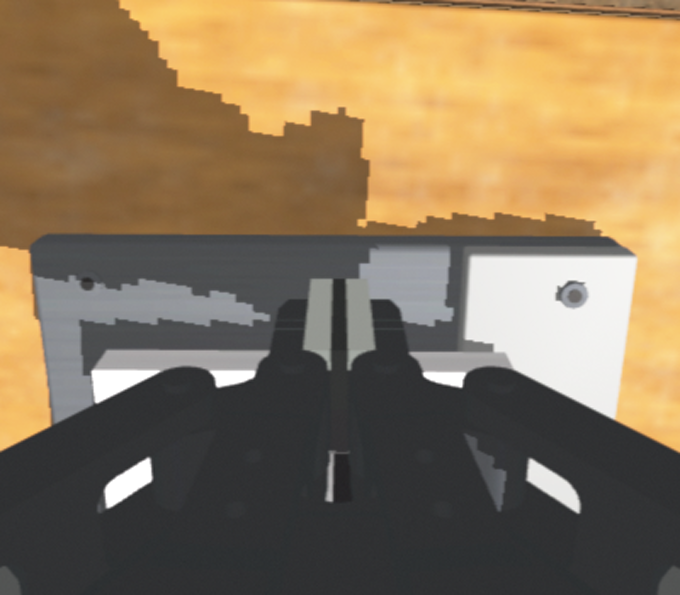

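The carrier's front edge, (95,352) to (505,355) in the crop, now looks parallel to the stage front. The tool stopped under 4–6 N at the predicted fence position, so it is against the fence. Now I back off, lift and go round to the left edge.

Call:
jog_arm --pt "0 0 -0.004 0 0 0 0" --pt "0 0 -0.01 0 0 0 0" --pt "-0.04 0 -0.01 0 0 0 0" --pt "-0.075 0.01 0 0 0 0 0" --pt "-0.075 0.04 0.025 0 0 0 0" --pt "-0.075 0.0615 0.0434 0 0 0 0" --pt "-0.075 0.0615 0.0434 0 0 0 0" --pt "-0.075 0.0615 0.0434 0 0 0 0"

```text
time: 4.8
tool_pos: [0.4457, 0.1315, 0.0922]
tcp_rot: [-0.045, 1.574, 0.042]
wrist_force: [-0.1, -0.8, 0.5]
width: 0.001
```

```bash
python3 - <<'E'
from h import *
im,T=shot('pics/w3.png'); print(pose(),monitor.read_state()['wrist_force'],monitor.read_state()['q'])
cv2.imwrite('pics/w3c.png',cv2.resize(im[130:430,40:440],None,fx=2,fy=2,interpolation=cv2.INTER_CUBIC))
E
```

```text
[[-0.00427405 -0.05502584  0.99847578  0.44494968]
 [-0.00232549  0.99848275  0.05501626  0.13096752]
 [-0.99998816 -0.0020868  -0.00439553  0.09182271]
 [ 0.          0.          0.          1.        ]] [ 0.07166581 -0.10777039  0.23013546] [ 2.33504186e-01  1.31104861e-03  2.17684549e+00 -1.54572731e-03
  9.68132844e-01 -1.39146215e+00]
```

View pics/w3c.png

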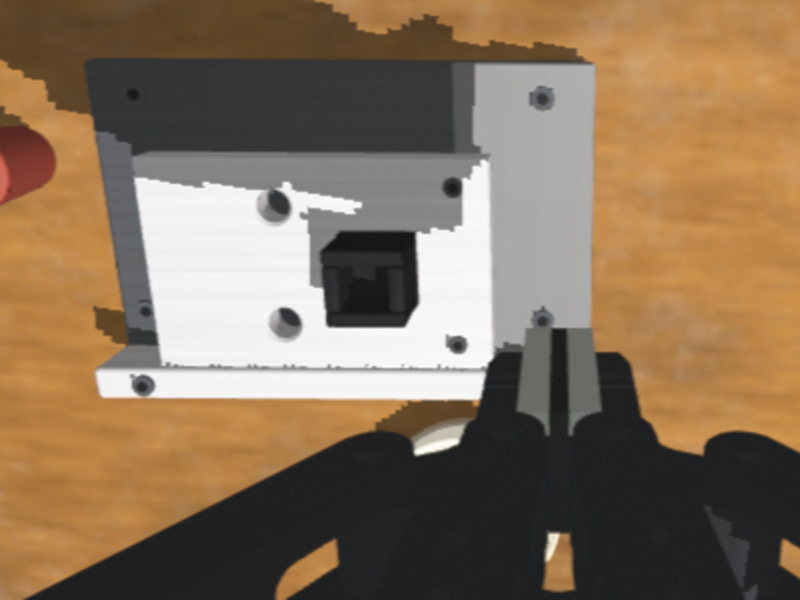

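The carrier lies flush along the fence: its left edge runs (490,156) to (493,366), and its front edge starts at (133,153). Next I measure it in the stage frame.

```bash
python3 - <<'E'
from h import *
np.set_printoptions(precision=4,suppress=True)
T=np.load('pics/w3.png.npy')
f=lambda u,v,z: ray('wrist',(40+u/2,130+v/2),z,T)
th=.054; Rs=np.array([[np.cos(th),-np.sin(th)],[np.sin(th),np.cos(th)]]);ts=np.array([.441,.0668])
g=lambda p: Rs.T@(p[:2]-ts)
for n,u,v,z in [('FR',88,62,.01),('FL',594,64,.016),('SE',474,63,.016),('fr',97,370,.028),('c FL',490,156,.026),('c RL',493,366,.026),('c FR',133,153,.026),('c RR',160,366,.026),('socket RF',322,250,.046),('hole f',275,207,.026),('hole r',287,322,.026)]: print(n,g(f(u,v,z)))
print('tcp',g(pose()[:3,3]))
E
```

```text
FR [-0.0493 -0.0731]
FL [-0.0494  0.0742]
SE [-0.0496  0.0401]
fr [ 0.0402 -0.0745]
c FL [-0.0247  0.045 ]
c RL [0.0395 0.0445]
c FR [-0.0253 -0.0549]
c RR [ 0.0398 -0.0565]
socket RF [-0.0031  0.0022]
hole f [-0.0098 -0.0167]
hole r [ 0.0254 -0.0166]
tcp [0.0074 0.0639]
```

Call:
jog_arm --pt "0.035 0 0 0 0.004 0 0" --pt "0.065 0 0 0 0.004 0 0" --pt "0.073 0 0 0 0.004 0 0" --pt "0.0735 0 0 0 0.004 0 0" --pt "0.0735 0 0 0 0.004 0 0"

```text
time: 5.35
tool_pos: [0.4443, 0.1302, 0.0185]
tcp_rot: [-0.045, 1.579, 0.041]
wrist_force: [-0.1, 0.4, 0.3]
width: -0.001
```

Call:
jog_arm --pt "0 -0.003 0 0 0 0 0" --pt "0 -0.005 0 0 0 0 0" --pt "0 -0.007 0 0 0 0 0" --pt "0 -0.008 0 0 0 0 0" --pt "0 -0.009 0 0 0 0 0" --pt "0 -0.01 0 0 0 0 0" --pt "0 -0.011 0 0 0 0 0" --pt "0 -0.012 0 0 0 0 0"

```text
time: 6.15
tool_pos: [0.4453, 0.1185, 0.0188]
tcp_rot: [-0.044, 1.578, 0.041]
wrist_force: [-0.9, 2.7, 2.7]
width: -0.002
```

Call:
jog_arm --pt "0 -0.001 0 0 0 0 0" --pt "0 -0.002 0 0 0 0 0" --pt "0 -0.003 0 0 0 0 0" --pt "0 -0.004 0 0 0 0 0" --pt "0 -0.004 0 0 0 0 0"

```text
time: 6.65
tool_pos: [0.4456, 0.1142, 0.0188]
tcp_rot: [-0.045, 1.578, 0.041]
wrist_force: [0.0, 0.8, 1.9]
width: -0.001
```

Call:
jog_arm --pt "0 -0.001 0 0 0 0 0" --pt "0 -0.002 0 0 0 0 0" --pt "0 -0.003 0 0 0 0 0" --pt "0 -0.004 0 0 0 0 0" --pt "0 -0.004 0 0 0 0 0"

```text
time: 7.15
tool_pos: [0.4456, 0.1099, 0.0186]
tcp_rot: [-0.045, 1.579, 0.041]
wrist_force: [0.8, -0.1, -0.3]
width: 0.002
```

```bash
python3 - <<'E'
from h import *
im,T=shot('pics/w4.png'); print(pose()[:3,3],monitor.read_state()['wrist_force'])
cv2.imwrite('pics/w4c.png',cv2.resize(im[130:430,0:400],None,fx=2,fy=2,interpolation=cv2.INTER_CUBIC))
E
```

```text
[0.44560141 0.10998413 0.01862755] [-0.47119168 -0.38115512  0.14638406]
```

View pics/w4c.png

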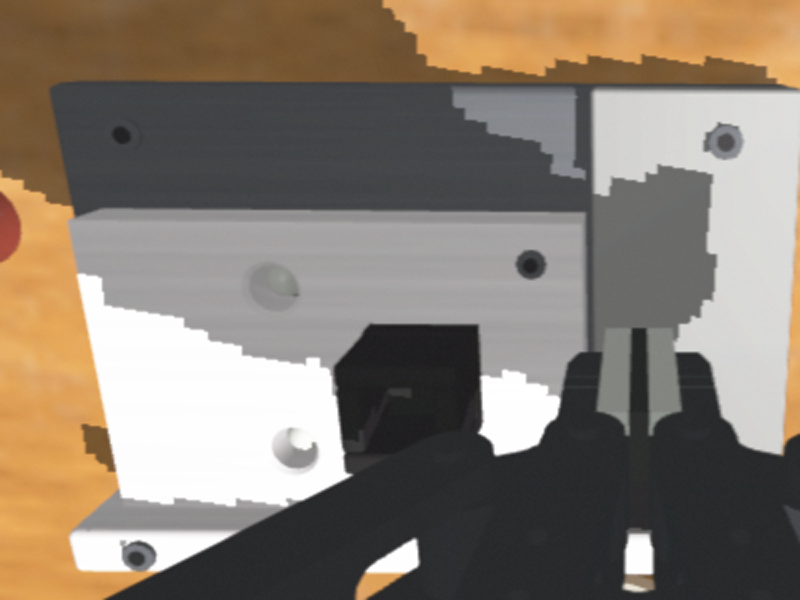

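Both pins show in the holes, at (272,288) and (297,447). The left edge (588) sits just right of the step edge (592), and contact force has fallen to zero, so it appears to have dropped. I'll withdraw and check from above.

Call:
jog_arm --pt "0 0.004 0 0 0 0 0" --pt "0 0.01 0 0 0 0 0" --pt "-0.04 0.01 0 0 -0.004 0 0" --pt "-0.08 0.0 0 0 -0.008 0 0" --pt "-0.1 -0.03 -0.01 0 -0.008 0 0" --pt "-0.1 -0.06 -0.025 0 -0.008 0 0" --pt "-0.1 -0.06 -0.025 0 -0.008 0 0" --pt "-0.1 -0.06 -0.025 0 -0.008 0 0"

```text
time: 8.0
tool_pos: [0.4246, 0.0491, 0.119]
tcp_rot: [-0.043, 1.57, 0.04]
wrist_force: [0.6, -0.0, -0.6]
width: -0.004
```

```bash
python3 - <<'E'
from h import *
im,T=shot('pics/w5.png'); print(pose()[:3,3],monitor.read_state()['wrist_force'])
a=cv2.resize(im[120:345,180:480],None,fx=2.6,fy=2.6,interpolation=cv2.INTER_CUBIC)
cv2.imwrite('pics/w5c.png',a)
b=imaging.read_camera('side'); cv2.imwrite('pics/side5c.png',cv2.resize(b[170:280,180:310],None,fx=5,fy=5,interpolation=cv2.INTER_CUBIC))
E
```

```text
[0.42476087 0.04947841 0.11885106] [-0.14766285 -0.45088359 -0.28320843]
```

View pics/w5c.png

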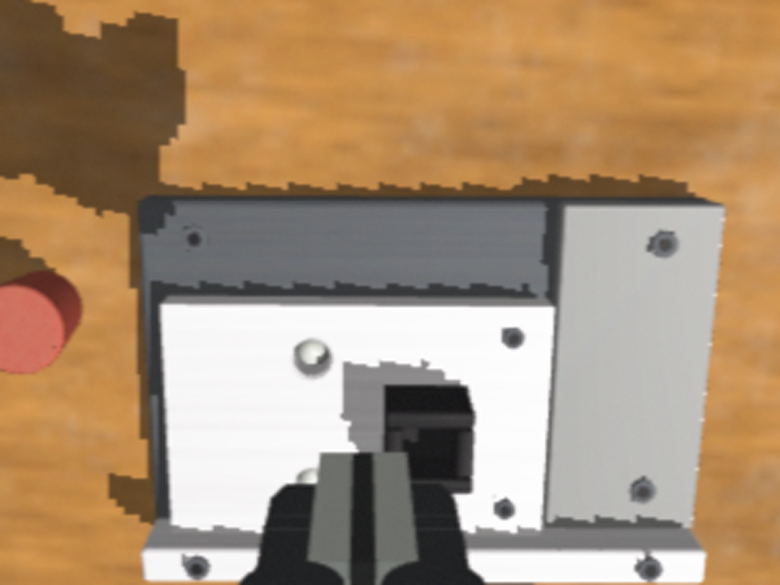

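View pics/side5c.png

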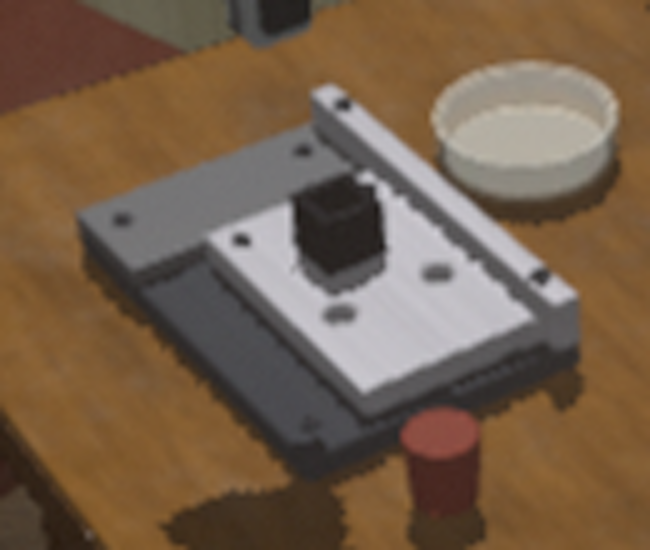

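Seen from above, both pins are in the holes, (312,356) and (308,475), and the left edge is parallel to the step. In the side view the plate top is about 4 mm above the step. I'll check the numbers, then confirm height by touch.

```bash
python3 - <<'E'
from h import *
np.set_printoptions(precision=4,suppress=True)
T=np.load('pics/w5.png.npy')
f=lambda u,v,z: ray('wrist',(180+u/2.6,120+v/2.6),z,T)
th=.054; Rs=np.array([[np.cos(th),-np.sin(th)],[np.sin(th),np.cos(th)]]);ts=np.array([.441,.0668])
g=lambda p: Rs.T@(p[:2]-ts)
print('step',g(f(563,204,.016)),g(f(722,206,.016)),'FR',g(f(141,200,.01)))
for z in(.02,.026):
  c=[g(f(u,v,z)) for u,v in [(553,305),(545,528),(161,303),(171,528)]]; print(z,c,np.mean(c,0), 'lenF',c[0]-c[2],'lenR',c[1]-c[3])
print('tcp',g(pose()[:3,3]))
# side-view consistency: expected corners
for n,P in [('cFR',(-.0245,-.068)),('cFL',(-.0245,.032)),('cRR',(.0395,-.068))]:
  w=ts+Rs@P
  for z in (.02,.026): print(n,z,(proj('side',[*w,z])-[180,170])*5)
E
```

```text
step [-0.0498  0.0336] [-0.0493  0.0735] FR [-0.0501 -0.0738]
0.02 [array([-0.0247,  0.0316]), array([0.0378, 0.0327]), array([-0.0253, -0.0681]), array([ 0.0378, -0.0689])] [ 0.0064 -0.0182] lenF [0.0006 0.0997] lenR [0.     0.1017]
0.026 [array([-0.0262,  0.0304]), array([0.0347, 0.0315]), array([-0.0268, -0.0668]), array([ 0.0347, -0.0676])] [ 0.0041 -0.0181] lenF [0.0006 0.0972] lenR [0.     0.0991]
tcp [-0.0171 -0.0162]
cFR 0.02 [361.047  384.1198]
cFR 0.026 [359.6438 368.5882]
cFL 0.02 [200.0867 228.555 ]
cFL 0.026 [198.1826 213.4467]
cRR 0.02 [536.817  307.9832]
cRR 0.026 [536.1246 292.6369]
```

All measurements agree with a seated plate: centre about (6.4, −18.2) mm against the nest's (7.5, −18), edge lengths right for top z = 20 mm, and yaw about 0. One gentle touch on the plate will confirm the height.

Call:
jog_arm --pt "0 -0.036 0.02 0 0 0 0" --pt "0.04 -0.036 0.02 0 0 0 0" --pt "0.08 -0.036 0.02 0 0 0 0" --pt "0.093 -0.036 0.02 0 0 0 0" --pt "0.096 -0.036 0.02 0 0 0 0" --pt "0.096 -0.036 0.02 0 0 0 0"

```text
time: 8.7
tool_pos: [0.447, 0.0152, 0.0229]
tcp_rot: [-0.045, 1.571, 0.042]
wrist_force: [-0.0, -0.5, 0.0]
width: 0.001
```

Call:
jog_arm --pt "0.001 0 0 0 0 0 0" --pt "0.002 0 0 0 0 0 0" --pt "0.003 0 0 0 0 0 0" --pt "0.0035 0 0 0 0 0 0" --pt "0.0035 0 0 0 0 0 0"

```text
time: 9.2
tool_pos: [0.4476, 0.0152, 0.02]
tcp_rot: [-0.045, 1.57, 0.042]
wrist_force: [-0.0, 0.1, 2.6]
width: 0.002
```

Contact came at z = 20.0 mm with 2.6 N, exactly the seated height. Withdrawing.

Call:
jog_arm --pt "-0.01 0 0 0 0 0 0" --pt "-0.05 0 0 0 0 0 0" --pt "-0.1 0 0 0 0 0 0" --pt "-0.14 0 -0.02 0 0 0 0" --pt "-0.14 0 -0.02 0 0 0 0" --pt "-0.14 0 -0.02 0 0 0 0"

```text
time: 9.8
tool_pos: [0.4284, 0.0143, 0.1619]
tcp_rot: [-0.045, 1.566, 0.042]
wrist_force: [-0.5, 0.9, -0.2]
width: 0.0
```

```bash
python3 - <<'E'
from h import *
b=imaging.read_camera('side').astype(int); a=cv2.imread('pics/side0.png').astype(int)
for n,(x0,x1,y0,y1) in dict(stopper=(258,280,250,280),box=(292,332,295,350),petri=(264,306,180,212),slide=(300,400,335,420)).items(): print(n,abs(a-b)[y0:y1,x0:x1].mean())
cv2.imwrite('pics/side6c.png',cv2.resize(b[170:280,180:310].astype(np.uint8),None,fx=5,fy=5,interpolation=cv2.INTER_CUBIC))
print(monitor.read_state()['wrist_force'],pose()[:3,3])
E
```

```text
stopper 3.2368686868686867
box 2.4966666666666666
petri 4.201884920634921
slide 2.9208627450980393
[-0.43669744 -0.01987206  0.35845253] [0.42737406 0.01432745 0.16021544]
```

View pics/side6c.png

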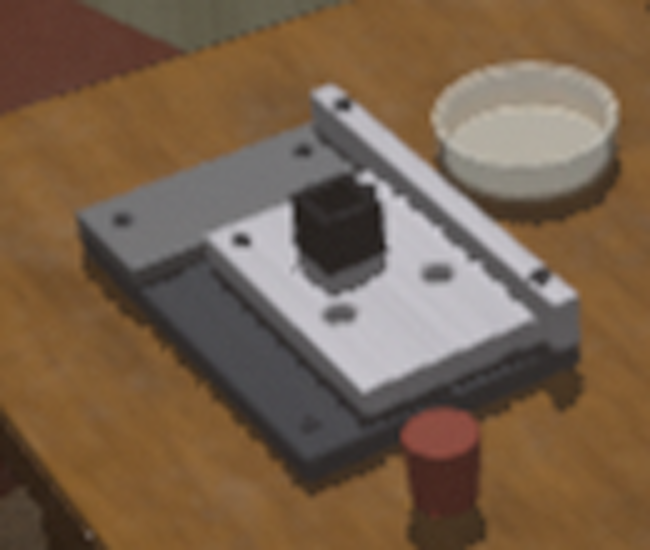

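The plate's corners, (208,232), (362,395) and (538,318), haven't moved since before the touch. The bystanders are unmoved and the arm is clear, so I'm handing in.

```bash
python3 -c "
from workcell import finish_job
print(finish_job())"
```

```text
the job is handed in; nothing more can be done
None
```

The carrier is seated over both pins and flat on the stage floor, and I handed the job in at about 10 s on the robot's clock. With the fingers shut, I pushed its front edge back until it lay flush with the rear fence. I then pushed its left edge about 13 mm sideways until the holes dropped over the pins. Forces I read stayed under about 7 N.

**Last checks:**
- **Position:** the wrist camera put the carrier's centre at about (6.4, −18.2) mm in the stage frame. The nest is at (7.5, −18), so it is about 1.1 mm off, within the 2 mm calibration. Its turn relative to the stage was about zero.
- **Height:** a light touch near the right end met the top at z = 20.0 mm with 2.6 N, exactly the seated height. I did not touch the left end; the side camera's corner positions fit a flat plate there, about 8 px (in the enlarged crop) from prediction, within calibration.
- **Surroundings:** the side image showed no visible change around the bystanders, and the arm was clear, with the fingertips about 16 cm above the desk.

No check failed. The wrist view's edge corners disagreed by 1–2 mm, which is within calibration.

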